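# Extend the jar drainer: park its spring bolt, draw the leaf out, lock it again

## Robot

A 6-joint arm with a two-finger parallel gripper is mounted at the origin on the work surface. World frame = base frame: x ahead of the robot, y to its left, z up, the work surface at z = 0. Lengths are in m, angles in rad, forces in N, time in s.
With the tool pointing down it reaches from about 0.35 to 0.975 m from the base axis. Payload 4.9 kg.
Tool frame: the origin (TCP) lies on the mounting face of the last link; the fingertips stand 173 mm ahead of it and the grasp point (between the pads) lies 155 mm ahead of it; z points along the fingers, y is the line along which they close (so a half turn about z gives the same grasp; the last joint's range is limited). The gripper opens to 85 mm and grips with 20 to 120 N. Pads are 22 mm wide; open, the fingers measure 114 mm over their backs; the gripper's body (76 mm by 85 mm) begins 54 mm behind the grasp point. The pads swing forward as they close: fully open they stand 13 mm farther back than shut.
Start: joints at [-1.263, 0.053, 1.613, -0, 1.476, -0.119], TCP at [0.259, -0.569, 0.405] pointing down, gripper open.
Joint ranges: [-3.01, 3.01], [-1.01, 2.22], [0.06, 2.58], [-1.02, 4.17], [0.09, 2.62], [-3.14, 3.14]. Speed limits (rad/s): [2.57, 2.57, 3.14, 3.14, 3.14, 3.14].

## Interface

Orientations are given as a rotation vector (axis times angle).
In Python, from station import monitor, eyes, finish_job gives the robot as it stands. The module is installed in compiled form; this text tells all that it offers.
- The arm moves only by the tool step_arm, never from a script. Its argument "commands" is a list of rows, each a list of 3 entries, a list of its own where there are three numbers: the opening in per cent of the stroke, from 0 (shut) to 100 (fully open), then the shift along the tool's x, y, z in mm, then the turn about the tool's z in degrees. In form: [[hand, [x, y, z], yaw], ...]. A call has 1 to 12 rows; each row is the pose to reach, as a shift and turn from the pose commanded when the call began, along the tool's axes at that moment; what a row does not reach only later rows make up. A row lasts 1/8 s, in which the tool goes at most 62.5 mm and 10.7 degrees, less where a joint would pass 70% of its speed; a pose out of reach is approached as far as the arm can. A call with a gripper value outside its range is refused whole. The fingers move at their own pace and stop on an object; "squeeze" is the grip in N (left out, the last holds). Time passes only in rows, so rows that repeat a pose let the fingers close. It gives the time, the measured TCP pose, the force, the opening and the grip force at its end, in the units of the state.
- monitor.get_obs(): the state, without advancing time (a new reading comes with each control period).
- eyes.get_image(name): name is "scene" or "side" or "wrist"; returns the picture (384x512x3 uint8, red, green, blue); there is no depth.
- eyes.camera_info(name): a dict with "camera_matrix" (3x3 intrinsics, pixels), "extrinsics" (4x4, takes a point from camera to world coordinates). Camera axes: x right, y down, z forward; pixel columns grow to the right and rows downward; lengths in m; the calibration is good to about 2 mm. A picture is of the moment at which its call begins: read the wrist's pose just before it. camera_info takes no time and is no camera call; for the wrist camera it gives the pose at the moment of the call.
- finish_job(): hands the job in; it is judged then, once.
The state is a dict: "t": time; "q": joint angles; "dq": joint speeds; "effort": joint torques, N m; "tool_pos": TCP position; "tool_rot": TCP orientation; "contact_force": force on the tool from outside, world axes, zero at the start; "wrist_torque": the same for the moment, N m; "opening": finger opening in m; "grip_force": force on a finger pad.
Only numpy, scipy, OpenCV 4.12 (cv2) and the standard library are available. Lean on these libraries where they do the work, as an engineer would, in place of code of your own. Each camera call takes 0.05 s, during which the arm holds its last target. There are 200 camera calls.

## Task

The sliding leaf of the jar drainer is bolted in its short position. Pull up the spring plunger's black knob and turn it into its rest notch so that it stays up by itself when let go, draw the leaf out by its bar with the jar and lid still on it, then turn the knob back and let the bolt drop fully home in the index hole of the long position. You have to feel for the slot's ends and for the hole: do not strain the knob's cross pin in its slot or the leaf against the bolt, and leave the other things on the drainboard where they are.

Things in the scene. Friction and masses are not known exactly. Their poses are not given: they have to be found in the camera images.
- rack: The jar drainer's fixed base, a stainless tray 215 mm by 300 mm with two side channels 36 mm high. Origin under the middle of the tray, on the drainboard. Its y axis is the way the leaf is drawn out; the plunger stands on its -x side, at x = -85 mm, y = +70 mm of this frame. It does not move.
- leaf: Sliding wire leaf, 195 x 270 mm, deck 30 mm above the drainboard. At the start its origin and axes are the rack's; it slides along the rack's +y, taking 2 to 6 N. Along its -x side, under the bolt, lies a flat index bar 24 mm wide, 6 mm thick, top 36 mm above the drainboard, with two holes 11 mm long in the sliding direction, for the short and the long position.
- pull_bar (a point): Middle of the leaf's pull bar: a round steel bar 12 mm thick and 100 mm long, parallel to the leaf's x axis, at y = +155 mm of the leaf and 72 mm above the drainboard, on two posts at its ends; free underneath down to the deck (30 mm).
- slide (a joint): How far the leaf is drawn out, m: 0 in the short position, end stop 0.135. The long position's hole is under the bolt at 0.100 to 0.124: its plate is clamped through slotted screw holes, so the place differs from rack to rack. Up to 0.088 the bolt, let down, certainly rides on solid bar.
- bolt: The plunger's steel bolt, 8 mm thick with a 1.5 mm chamfer at its foot, pointing down. It goes 6 mm deep into the index bar when home. Its frame has its origin on the plunger axis; z rises with the bolt.
- knob: The plunger's round fluted black knob, 36 mm across, 22 mm high, with the cross pin on its stem: 4 mm brass pin reaching 15 mm out along this frame's x axis; a yellow mark on the knob's top points the same way. Origin on the plunger axis, at drainboard height when the bolt is home; the knob occupies 93 to 115 mm above this origin.
- knob_mid (a point): Middle of the knob, on its axis, 11 mm under its top: 104 mm above the drainboard when the bolt is home; rises with the pull.
- pull (a joint): How far the plunger is pulled up, m: 0 = bolt home in a hole; about 0.0055 = bolt resting on solid index bar. Spring and weight pull it down with 6 N at 0, rising by 0.25 N per mm. The pin can cross the slot from a pull of 0.012 to 0.022 on, depending on the rack, and meets the slot's upper end, a hard stop, 3 mm above that. Resting in the notch the pull is 0.007 to 0.018.
- twist (a joint): Turn of the knob, rad, counterclockwise from above positive: 0 with the pin in the straight part of the slot, 1.05 (60 degrees) in the rest notch. Slot and notch leave about 0.08 rad of play either way; beyond that their side walls are hard stops.
- bracket: Steel bracket on the near channel, 60 mm wide, carrying the plunger's sleeve (30 mm across, top 82 to 92 mm above the drainboard). The pin runs in the sleeve's J-shaped slot, open to the rack's +x: straight up at twist 0, across, then 4 mm down into the rest notch. The sleeve is screwed in to a depth that differs by up to 10 mm from rack to rack.
- jar_leaf: Upturned glass preserving jar on the leaf, 74 mm across, 112 mm high, 0.24 kg. Origin under its middle, z up through it.
- lid: Red polypropylene jar lid lying on the leaf, 82 mm across, 12 mm high. Origin under its middle.
- jar_left: Another upturned jar like it, standing on the drainboard. Leave alone.
- jar_right: Another upturned jar like it, standing on the drainboard. Leave alone.
- pot: Blue enamel pot, 140 mm across, 85 mm high, with a hinged bail handle. Origin under its middle. Leave alone.
- tong: Aluminium jar tong with a pivot lever, 250 mm long, lying flat. Leave alone.
- tamper: Wooden tamper, 250 mm long, 56 mm thick at the head, lying. Leave alone.
There are look-alikes about, which are no part of the job. Leave any brown look-alike of the jar_leaf alone. Several things have the shape of the lid; the one meant has the colours described above.

How it is judged:
By the outcome, as a careful person would: the job done as asked, in the order asked, and still so for the second after the job is handed in, with the robot touching nothing.
It also fails if it takes over 72 s, if anything falls off the work surface, if the arm or the gripper's body presses on something with over 40 N, if the wrist force passes 120 N, or if a joint passes its speed limit or range.

## Working session

There is one attempt and no reset: what is moved stays moved. The work goes in short steps, Python scripts to look and compute and a tool call to move; the robot and the scene stay as the last step left them, time stands still between calls to the robot, and variables do not carry over. Pictures are saved under pics/ and viewed, at most 10 in all, crops included, and the job is handed in when it is done.

Besides the shell and the picture viewer there is one more tool, called after ">>>" as name(argument=value, ...), one argument or row to a line, values as JSON. step_arm: Moves the arm, as the interface text tells. Its arguments: {"type":"object","properties":{"commands":{"type":"array"},"squeeze":{"type":"number"}},"required":["commands"]}

```bash
mkdir -p pics
python3 - <<'E'
from station import monitor, eyes
import cv2,numpy as np
for n in ["scene","side"]:
    im=eyes.get_image(n); cv2.imwrite(f"pics/{n}0.png",im[:,:,::-1])
    c=eyes.camera_info(n); print(n,np.round(c["camera_matrix"],1).tolist(),np.round(c["extrinsics"],3).tolist())
a=cv2.imread("pics/scene0.png")
cv2.imwrite("pics/scene0b.png",cv2.resize(a,(800,600),interpolation=cv2.INTER_CUBIC))
o=monitor.get_obs();print(o)
E
```

```text
scene [[432.4, 0.0, 253.8], [0.0, 432.4, 194.5], [0.0, 0.0, 1.0]] [[0.283, 0.74, -0.61, 1.332], [0.959, -0.21, 0.19, -0.254], [0.013, -0.639, -0.769, 1.03], [0.0, 0.0, 0.0, 1.0]]
side [[479.5, 0.0, 256.0], [0.0, 479.5, 186.1], [0.0, 0.0, 1.0]] [[0.997, -0.034, 0.065, 0.454], [-0.071, -0.675, 0.735, -1.224], [0.019, -0.737, -0.675, 1.195], [0.0, 0.0, 0.0, 1.0]]
{'t': 0.1, 'q': array([-1.26299483e+00,  5.32978938e-02,  1.61417092e+00, -8.97478669e-06,
        1.47599008e+00, -1.18967997e-01]), 'dq': array([-4.71446380e-04, -3.42085709e-05, -3.66893841e-03,  2.02021057e-03,
       -1.93531919e-03, -4.96609891e-04]), 'effort': array([ 4.22649146e-04, -3.94906497e+01, -3.71362495e+01, -1.11591739e-04,
        3.91947571e-03, -6.33966565e-06]), 'tool_pos': array([ 0.25865041, -0.56869851,  0.40357278]), 'tool_rot': array([-3.06852522e+00, -6.64900254e-01,  2.90169094e-04]), 'contact_force': array([-0.38203218,  0.78399243,  0.29559989]), 'wrist_torque': array([-0.0008253 ,  0.02324082,  0.01296651]), 'grip_force': 0.0, 'opening': 0.08531919677235264}
```

View pics/scene0b.png

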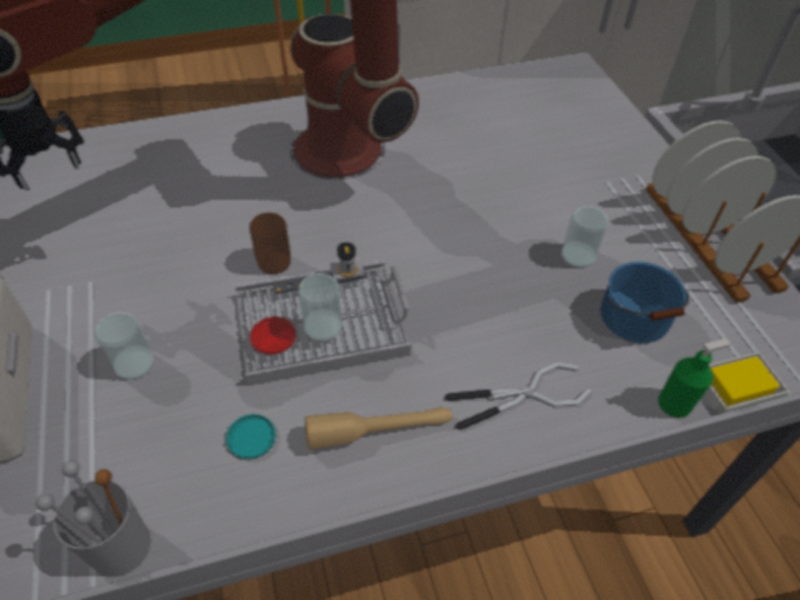

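View pics/side0.png

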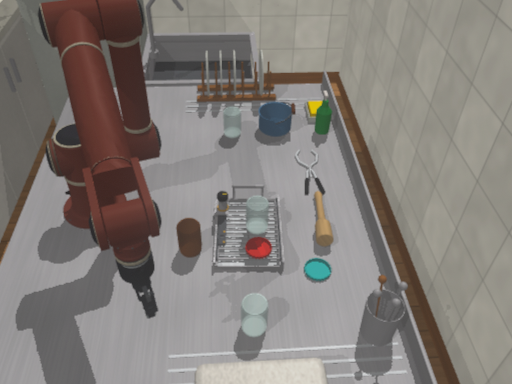

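The scene view shows the knob with its yellow mark at (346,250), and the pull bar running from about (375,280) to (400,320). Also there: the leaf jar at (320,307), the red lid at (272,335), a brown look-alike jar at (270,243) and a teal look-alike lid at (250,436). The knob is the only black fluted one, so I'll check it in a close crop.

Run:
```python
import cv2,numpy as np
a=cv2.imread("pics/scene0.png")[140:260,140:280]; b=cv2.imread("pics/side0.png")[175:275,205:295]
a=cv2.resize(a,None,fx=3.5,fy=3.5,interpolation=cv2.INTER_CUBIC)  # 490x420
b=cv2.resize(b,None,fx=3.4,fy=3.4,interpolation=cv2.INTER_CUBIC) # 306x340
c=np.zeros((420,796,3),np.uint8);c[:,:490]=a;c[:340,490:]=b
cv2.imwrite("pics/crop0.png",c)
```

```text
(no output)
```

View pics/crop0.png

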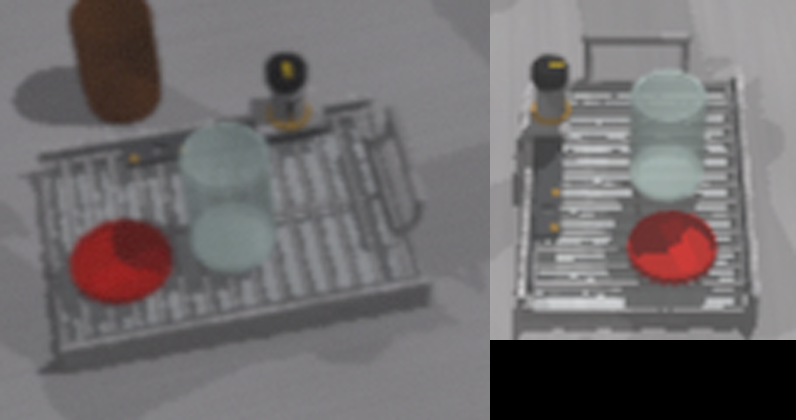

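The crop shows the knob top at crop (287,69) in the scene view and (550,66) in the side view, with its mark pointing toward the rack's +x. The bar runs from (587,40) to (690,40) in the side part. Next I compute positions.

```bash
cat > h.py <<'E'
from station import monitor, eyes
import cv2,numpy as np
def ray(n,u,v,info=None):
    c=info or eyes.camera_info(n);K=np.array(c["camera_matrix"]);T=np.array(c["extrinsics"])
    return T[:3,3],T[:3,:3]@np.linalg.solve(K,[u,v,1.])
def onz(n,u,v,z,info=None):
    o,d=ray(n,u,v,info);return o+d*(z-o[2])/d[2]
def proj(n,P,info=None):
    c=info or eyes.camera_info(n);K=np.array(c["camera_matrix"]);T=np.linalg.inv(np.array(c["extrinsics"]))
    p=K@(T[:3,:3]@np.asarray(P)+T[:3,3]);return p[:2]/p[2]
E
python3 - <<'E'
from h import *
np.set_printoptions(precision=4,suppress=True)
s=lambda x,y:(140+x/3.5,140+y/3.5)
d=lambda x,y:(205+(x-490)/3.4,175+y/3.4)
print("knob",onz("scene",*s(287,69),.115),onz("side",*d(550,66),.115))
for p in [(587,40),(690,40)]: print("bar",onz("side",*d(*p),.072))
for p in [(383,150),(408,222)]: print("bar sc",onz("scene",*s(*p),.072))
for p in [(40,158),(368,104),(428,285),(55,352)]: print("corner",onz("scene",*s(*p),.036))
for p in [(518,303),(757,300),(737,72)]: print("corner side",onz("side",*d(*p),.036))
E
```

```text
knob [ 0.4534 -0.0803  0.115 ] [ 0.4462 -0.083   0.115 ]
bar [ 0.4842 -0.001   0.072 ]
bar [ 0.589  -0.0063  0.072 ]
bar sc [ 0.5262 -0.017   0.072 ]
bar sc [ 0.6062 -0.0189  0.072 ]
corner [ 0.424  -0.2966  0.036 ]
corner [ 0.4396 -0.0059  0.036 ]
corner [ 0.646  -0.0132  0.036 ]
corner [ 0.628 -0.313  0.036]
corner side [ 0.4111 -0.3054  0.036 ]
corner side [ 0.6248 -0.314   0.036 ]
corner side [ 0.6377 -0.0183  0.036 ]
```

>>> step_arm(
  commands=[
    [75,[42,-41,5],6],
    [75,[84,-82,10],12],
    [75,[126,-123,15],18],
    [75,[168,-164,20],24],
    [75,[210,-205,25],30],
    [75,[252,-246,30],36],
    [75,[294,-287,35],42],
    [75,[336,-328,40],48],
    [75,[374,-365,43],54.5],
    [75,[374,-365,43],54.5],
    [75,[374,-365,43],54.5],
    [75,[374,-365,43],54.5],
  ],
  squeeze=40,
)

```text
t: 1.6
tool_pos: [0.4478, -0.0829, 0.3616]
tool_rot: [3.033, -0.817, -0.0]
contact_force: [0.6, 0.4, -0.3]
opening: 0.0638
grip_force: 0.0
```

Run:
```python
from h import *
np.set_printoptions(precision=4,suppress=True)
o=monitor.get_obs();print(o["t"],o["tool_pos"],o["tool_rot"],o["q"],o["contact_force"],o["wrist_torque"])
c=eyes.camera_info("wrist");print(np.array(c["extrinsics"]),c["camera_matrix"])
im=eyes.get_image("wrist");cv2.imwrite("pics/w1.png",im[:,:,::-1])
print(proj("wrist",(.448,-.082,.115),c))
print("jar",onz("side",205+177/3.4,175+172/3.4,.03))
```

```text
1.6 [ 0.4478 -0.0829  0.3616] [ 3.0333 -0.8168 -0.0002] [-0.3466 -0.3436  2.0407 -0.0003  1.4446  1.7503] [ 0.5904  0.3995 -0.3206] [-0.0418  0.0228  0.0458]
[[-0.5029 -0.8182 -0.2786  0.5205]
 [-0.8644  0.4762  0.1617 -0.1243]
 [ 0.0003  0.3222 -0.9467  0.3315]
 [ 0.      0.      0.      1.    ]] [[314.0829   0.     251.3204]
 [  0.     314.0829 195.6943]
 [  0.       0.       1.    ]]
[251.068  208.7992]
jar [ 0.556  -0.1486  0.03  ]
```

View pics/w1.png

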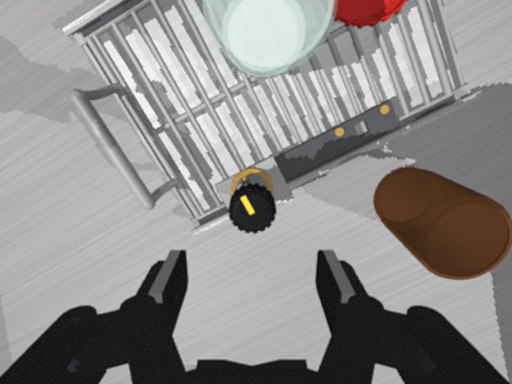

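The wrist view shows the knob at (252,207), matching the prediction of (251,209). The long-position hole sits at (362,127), between the brass screws at (339,131) and (385,109).

Run:
```python
from h import *
np.set_printoptions(precision=4,suppress=True)
c=eyes.camera_info("wrist")
k=onz("wrist",252,207,.115,c);h=onz("wrist",362,127,.036,c)
b=[onz("wrist",*p,.072,c) for p in [(78,95),(152,205)]];j=np.subtract(b[0],b[1]);print(b,np.mean(b,0),np.degrees(np.arctan2(j[1],j[0])))
y=np.array([.042,.999,0]);print(k,h,"slide",(k-h)@y)
im=cv2.imread("pics/w1.png");cv2.imwrite("pics/w1c.png",cv2.resize(im[85:245,215:415],(800,640),interpolation=cv2.INTER_CUBIC)[:600])
```

```text
[array([ 0.5851, -0.0043,  0.072 ]), array([0.4807, 0.    , 0.072 ])] [ 0.5329 -0.0021  0.072 ] -2.3522605462408994
[ 0.4489 -0.0834  0.115 ] [ 0.44   -0.1962  0.036 ] slide 0.11304207710897167
```

View pics/w1c.png

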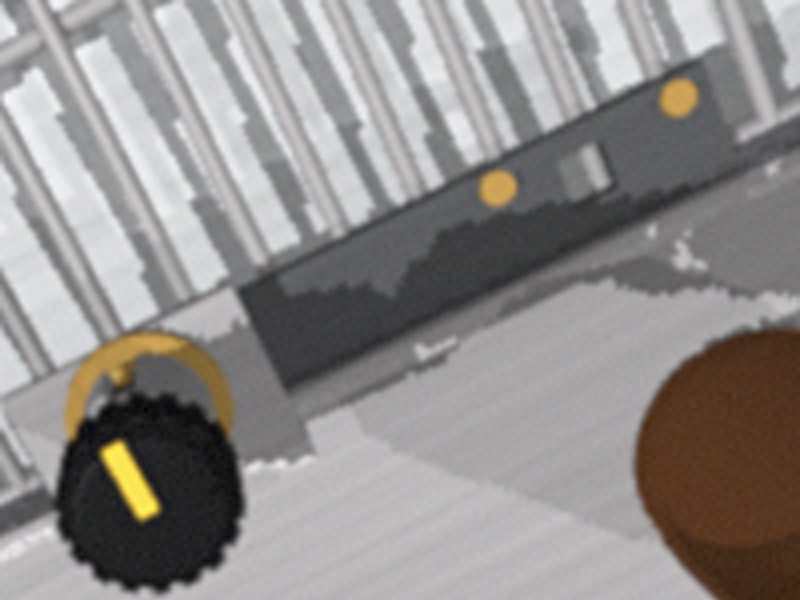

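>>> step_arm(
  commands=[
    [75,[1,0,40],0],
    [75,[1,0,80],0],
    [75,[1,0,95],0],
    [75,[1,0,100],0],
    [75,[1,0,100],0],
    [42,[1,0,100],0],
    [38,[1,0,100],0],
    [30,[1,0,100],0],
    [30,[1,0,100],0],
    [30,[1,0,100],0],
    [30,[1,0,100],0],
  ],
  squeeze=40,
)

```text
t: 3.02
tool_pos: [0.4495, -0.0829, 0.2634]
tool_rot: [3.032, -0.813, 0.004]
contact_force: [-3.4, -2.9, 6.4]
opening: 0.0349
grip_force: 40.1
```

Run:
```python
from h import *
o=monitor.get_obs();print({k:np.round(o[k],4) for k in ("t","tool_pos","contact_force","wrist_torque","opening","grip_force")})
a=eyes.get_image("wrist");b=eyes.get_image("scene")
c=np.hstack([cv2.resize(a[:,:,::-1],(480,360)),cv2.resize(b[110:210,170:270,::-1],(320,320))[:, :] if False else cv2.resize(b[110:220,170:258,::-1],(288,360))])
cv2.imwrite("pics/g1.png",c)
```

```text
{'t': np.float64(3.025), 'tool_pos': array([ 0.4495, -0.0829,  0.2634]), 'contact_force': array([-3.4365, -2.9279,  6.4129]), 'wrist_torque': array([-0.5089,  0.4355, -0.0055]), 'opening': np.float64(0.0349), 'grip_force': np.float64(40.0945)}
```

View pics/g1.png

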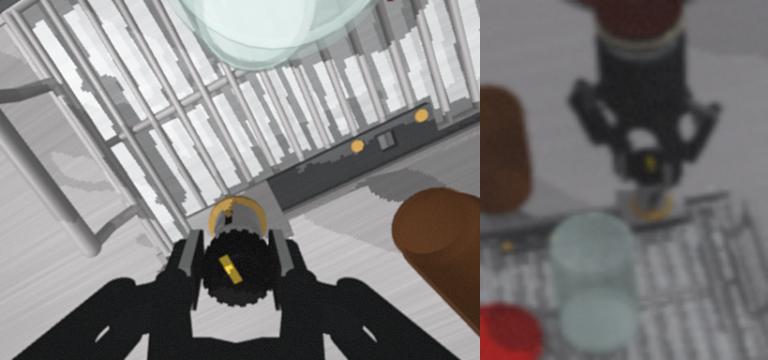

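The pads hold the knob at 34.9 mm opening, with the mark still pointing to the rack's +x, and the fingers are clear of everything else. Now the pull, feeling as I go.

>>> step_arm(
  commands=[
    [30,[0,0.5,0],0],
    [30,[0,0.5,-3],0],
    [30,[0,0.5,-6],0],
    [30,[0,0.5,-9],0],
    [30,[0,0.5,-11],0],
    [30,[0,0.5,-11],0],
  ],
)

```text
t: 3.88
tool_pos: [0.4485, -0.0829, 0.2717]
tool_rot: [3.034, -0.814, 0.002]
contact_force: [4.1, -4.0, -8.2]
opening: 0.0345
grip_force: 40.7
```

>>> step_arm(
  commands=[
    [30,[0.5,0.2,-2],0],
    [30,[0.5,0.2,-4],0],
    [30,[0.5,0.2,-4],0],
  ],
)

```text
t: 4.25
tool_pos: [0.4487, -0.0831, 0.2753]
tool_rot: [-3.034, 0.814, -0.0]
contact_force: [5.1, -3.8, -9.0]
opening: 0.0347
grip_force: 40.8
```

>>> step_arm(
  commands=[
    [30,[1.0,0.0,-1],0],
    [30,[1.0,0.0,-1],0],
  ],
)

```text
t: 4.5
tool_pos: [0.4494, -0.0835, 0.2764]
tool_rot: [-3.034, 0.814, 0.003]
contact_force: [1.6, -2.5, -9.5]
opening: 0.0348
grip_force: 40.8
```

>>> step_arm(
  commands=[
    [30,[0,0,-1],0],
    [30,[0,0,-1],0],
  ],
)

```text
t: 4.75
tool_pos: [0.4495, -0.0835, 0.2782]
tool_rot: [-3.034, 0.814, 0.003]
contact_force: [0.9, -1.9, -9.8]
opening: 0.0347
grip_force: 40.8
```

>>> step_arm(
  commands=[
    [30,[0,0,-0.8],0],
    [30,[0,0,-0.8],0],
  ],
)

```text
t: 5.0
tool_pos: [0.4496, -0.0836, 0.2793]
tool_rot: [-3.034, 0.814, 0.002]
contact_force: [-0.7, -1.3, -10.0]
opening: 0.0349
grip_force: 40.8
```

>>> step_arm(
  commands=[
    [30,[0,0,-0.8],0],
    [30,[0,0,-0.8],0],
  ],
)

```text
t: 5.25
tool_pos: [0.4497, -0.0836, 0.2801]
tool_rot: [-3.034, 0.814, 0.002]
contact_force: [-0.5, -1.6, -10.4]
opening: 0.0347
grip_force: 40.9
```

>>> step_arm(
  commands=[
    [30,[0,0,-0.8],0],
    [30,[0,0,-0.8],0],
  ],
)

```text
t: 5.5
tool_pos: [0.4497, -0.0836, 0.2809]
tool_rot: [-3.034, 0.814, 0.001]
contact_force: [-1.4, -1.3, -11.3]
opening: 0.0348
grip_force: 40.9
```

>>> step_arm(
  commands=[
    [30,[0,0,-0.8],0],
    [30,[0,0,-0.8],0],
  ],
)

```text
t: 5.75
tool_pos: [0.4498, -0.0836, 0.2818]
tool_rot: [-3.034, 0.814, 0.001]
contact_force: [-1.3, -0.4, -11.7]
opening: 0.0344
grip_force: 40.9
```

>>> step_arm(
  commands=[
    [30,[0,0,-0.6],0],
    [30,[0,0,-0.6],0],
  ],
)

```text
t: 6.0
tool_pos: [0.4498, -0.0837, 0.2824]
tool_rot: [-3.034, 0.814, 0.001]
contact_force: [-1.4, -1.9, -11.1]
opening: 0.0348
grip_force: 40.9
```

>>> step_arm(
  commands=[
    [30,[0,0,-0.6],0],
    [30,[0,0,-0.6],0],
  ],
)

```text
t: 6.25
tool_pos: [0.4498, -0.0837, 0.2828]
tool_rot: [-3.034, 0.814, 0.001]
contact_force: [-0.2, -0.6, -12.1]
opening: 0.0348
grip_force: 41.1
```

>>> step_arm(
  commands=[
    [30,[0,0,-0.6],0],
    [30,[0,0,-0.6],0],
  ],
)

```text
t: 6.5
tool_pos: [0.4497, -0.0836, 0.2831]
tool_rot: [-3.034, 0.814, 0.001]
contact_force: [-0.5, -2.2, -15.6]
opening: 0.0347
grip_force: 41.4
```

The upper stop is at TCP z ≈ 0.283 (pull about 19.4 mm). I back off 1.6 mm and begin the turn.

>>> step_arm(
  commands=[
    [30,[0,0,2.1],0],
    [30,[0,0,2.1],0],
    [30,[0,0,2.1],-5],
    [30,[0,0,2.1],-10],
    [30,[0,0,2.1],-12],
    [30,[0,0,2.1],-12],
  ],
)

```text
t: 7.25
tool_pos: [0.45, -0.0833, 0.2818]
tool_rot: [-3.101, 0.494, -0.0]
contact_force: [-1.4, 4.0, -11.8]
opening: 0.0345
grip_force: 41.6
```

Run:
```python
from h import *
o=monitor.get_obs();print({k:np.round(o[k],4) for k in ("t","tool_pos","contact_force","wrist_torque","q")})
```

```text
{'t': np.float64(7.25), 'tool_pos': array([ 0.45  , -0.0833,  0.2818]), 'contact_force': array([ -1.4498,   3.9841, -11.8001]), 'wrist_torque': array([1.0114, 0.064 , 0.0488]), 'q': array([-3.4630e-01, -2.5370e-01,  2.1087e+00,  1.9000e-03,  1.2866e+00,
        1.5397e+00])}
```

>>> step_arm(
  commands=[
    [30,[0,-0.5,0],-8],
    [30,[0,-0.5,0],-16],
    [30,[0,-0.5,0],-24],
    [30,[0,-0.5,0],-32],
    [30,[0,-0.5,0],-38],
    [30,[0,-0.5,0],-38],
  ],
)

```text
t: 8.0
tool_pos: [0.4497, -0.0816, 0.2809]
tool_rot: [-3.087, -0.542, 0.001]
contact_force: [-0.9, 10.0, -11.0]
opening: 0.0349
grip_force: 41.8
```

Run:
```python
from h import *
o=monitor.get_obs();print({k:np.round(o[k],4) for k in ("t","tool_pos","tool_rot","contact_force","wrist_torque","q")})
```

```text
{'t': np.float64(8.0), 'tool_pos': array([ 0.4497, -0.0816,  0.2809]), 'tool_rot': array([-3.0866e+00, -5.4190e-01,  8.0000e-04]), 'contact_force': array([ -0.9375,  10.0106, -10.9578]), 'wrist_torque': array([ 2.4018,  0.3029, -0.0212]), 'q': array([-0.344 , -0.2532,  2.1099,  0.0067,  1.2892,  0.8773])}
```

>>> step_arm(
  commands=[
    [30,[0.3,-0.8,0],0],
    [30,[0.6,-1.6,0],0],
    [30,[0.6,-1.6,0],0],
  ],
)

```text
t: 8.38
tool_pos: [0.4498, -0.0805, 0.2812]
tool_rot: [-3.09, -0.542, 0.001]
contact_force: [-1.3, 6.5, -11.4]
opening: 0.0348
grip_force: 41.8
```

>>> step_arm(
  commands=[
    [30,[0.6,-1.6,0],-3],
    [30,[0.6,-1.6,0],-6],
    [30,[0.6,-1.6,0],-9.5],
    [30,[0.6,-1.6,0],-9.5],
  ],
)

```text
t: 8.88
tool_pos: [0.4497, -0.0792, 0.2811]
tool_rot: [-3.035, -0.797, 0.003]
contact_force: [-2.3, 5.1, -10.5]
opening: 0.0347
grip_force: 41.8
```

Run:
```python
from h import *
o=monitor.get_obs();print({k:np.round(o[k],4) for k in ("t","tool_pos","tool_rot","contact_force","wrist_torque")})
a=eyes.get_image("wrist")
cv2.imwrite("pics/g2.png",a[:,:,::-1])
```

```text
{'t': np.float64(8.875), 'tool_pos': array([ 0.4497, -0.0792,  0.2811]), 'tool_rot': array([-3.0351e+00, -7.9670e-01,  2.7000e-03]), 'contact_force': array([ -2.336 ,   5.1086, -10.5125]), 'wrist_torque': array([1.278 , 0.643 , 0.0226])}
```

View pics/g2.png

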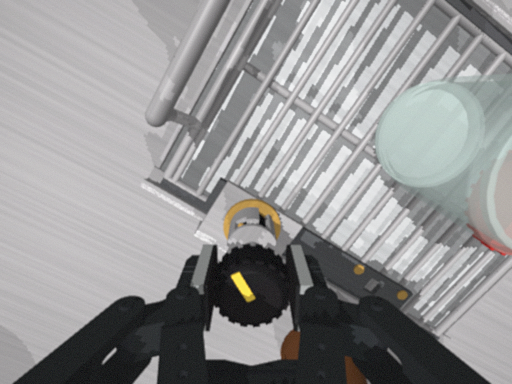

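The knob turned with the hand: the mark at (243,287) kept its bearing in the tool frame and the jar is undisturbed. Now I lower into the notch.

>>> step_arm(
  commands=[
    [30,[0.3,-0.8,1.5],0],
    [30,[0.3,-0.8,3],0],
    [30,[0.3,-0.8,4],0],
    [30,[0.3,-0.8,4],0],
  ],
)

```text
t: 9.43
tool_pos: [0.4496, -0.0787, 0.2772]
tool_rot: [-3.037, -0.797, 0.002]
contact_force: [-3.4, 4.1, -9.5]
opening: 0.0348
grip_force: 41.9
```

>>> step_arm(
  commands=[
    [30,[0,0,1],0],
    [30,[0,0,2],0],
    [30,[0,0,2],0],
  ],
)

```text
t: 9.8
tool_pos: [0.4497, -0.0787, 0.2754]
tool_rot: [-3.037, -0.797, 0.002]
contact_force: [-3.3, 4.8, -8.7]
opening: 0.0349
grip_force: 42.0
```

>>> step_arm(
  commands=[
    [30,[0,0,1],0],
    [30,[0,0,1],0],
  ],
)

```text
t: 10.05
tool_pos: [0.4498, -0.0787, 0.2751]
tool_rot: [-3.037, -0.797, 0.002]
contact_force: [-5.2, 3.9, -5.4]
opening: 0.0344
grip_force: 42.4
```

>>> step_arm(
  commands=[
    [30,[0,0,0.8],0],
    [30,[0,0,0.8],0],
  ],
)

```text
t: 10.3
tool_pos: [0.4499, -0.0787, 0.2748]
tool_rot: [-3.037, -0.797, 0.002]
contact_force: [-7.1, 3.9, -2.7]
opening: 0.0346
grip_force: 42.6
```

>>> step_arm(
  commands=[
    [30,[-0.6,-1,0.6],0],
    [30,[-0.6,-1,0.6],0],
    [70,[-0.6,-1,0.6],0],
    [70,[-0.6,-1,0.6],0],
    [70,[-0.6,-1,0.6],0],
    [70,[-0.6,-1,-10],0],
    [70,[-0.6,-1,-50],0],
    [70,[-0.6,-1,-80],0],
    [70,[-0.6,-1,-80],0],
    [70,[-0.6,-1,-80],0],
  ],
)

```text
t: 11.55
tool_pos: [0.4487, -0.0783, 0.3534]
tool_rot: [-3.038, -0.799, 0.001]
contact_force: [-0.1, 0.2, -0.5]
opening: 0.0595
grip_force: 0.0
```

Run:
```python
from h import *
np.set_printoptions(precision=4,suppress=True)
o=monitor.get_obs();print(o["t"],o["tool_pos"],o["contact_force"])
c=eyes.camera_info("wrist")
a=eyes.get_image("wrist")
cv2.imwrite("pics/g3.png",a[:,:,::-1])
for z in (.115,.127,.133):print(z,proj("wrist",(.449,-.0834,z),c))
```

```text
11.55 [ 0.4487 -0.0783  0.3534] [-0.1022  0.2142 -0.5091]
0.115 [257.6013 215.7985]
0.127 [257.9468 222.5663]
0.133 [258.1336 226.2275]
```

View pics/g3.png

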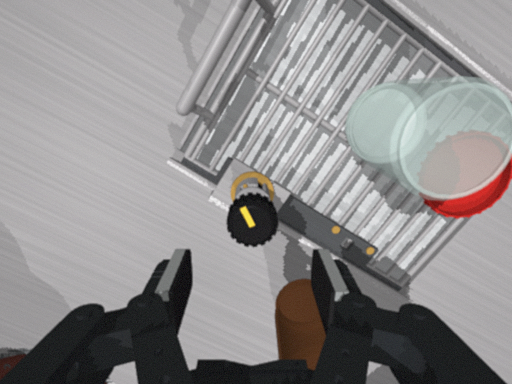

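The knob holds itself up at (251,220), with its mark at 60° to the rack's +x; jar and lid are undisturbed. Next the bar.

>>> step_arm(
  commands=[
    [70,[38,-9,0],10],
    [70,[76,-18,0],20],
    [70,[113,-26,0],30],
    [70,[113,-26,30],31.8],
    [70,[113,-26,80],31.8],
    [70,[113,-26,110],31.8],
    [70,[113,-26,125],31.8],
    [70,[113,-26,125],31.8],
    [70,[113,-26,125],31.8],
  ],
)

```text
t: 12.72
tool_pos: [0.5352, -0.0003, 0.2302]
tool_rot: [3.141, -0.064, 0.004]
contact_force: [-0.4, -0.1, -0.0]
opening: 0.06
grip_force: 0.0
```

>>> step_arm(
  commands=[
    [25,[0,0,0],0],
    [18,[0,0,0],0],
    [14,[0,0,0],0],
    [5,[0,0,0],0],
    [5,[0,0,0],0],
    [5,[0,0,0],0],
    [5,[0,0,0],0],
  ],
  squeeze=30,
)

```text
t: 13.6
tool_pos: [0.5349, -0.0003, 0.2295]
tool_rot: [3.141, -0.065, 0.002]
contact_force: [-1.5, -0.2, 5.7]
opening: 0.011
grip_force: 29.4
```

>>> step_arm(
  commands=[
    [5,[0,0,-0.8],0],
    [5,[0,-1,-0.8],0],
    [5,[0,-3,-0.8],0],
    [5,[0,-6,-0.8],0],
    [5,[0,-10,-0.8],0],
  ],
)

```text
t: 14.22
tool_pos: [0.5352, 0.0099, 0.2296]
tool_rot: [3.141, -0.065, 0.002]
contact_force: [5.0, -2.6, -2.2]
opening: 0.0107
grip_force: 29.2
```

>>> step_arm(
  commands=[
    [5,[0,-5,0],0],
    [5,[0,-11,0],0],
    [5,[0,-17,0],0],
    [5,[0,-23,0],0],
    [5,[0,-29,0],0],
    [5,[0,-35,0],0],
    [5,[0,-41,0],0],
    [5,[0,-46,0],0],
    [5,[0,-49,0],0],
    [5,[0,-50,0],0],
  ],
)

```text
t: 15.48
tool_pos: [0.5375, 0.06, 0.2296]
tool_rot: [3.141, -0.064, 0.004]
contact_force: [7.1, -3.0, -3.0]
opening: 0.0109
grip_force: 29.2
```

>>> step_arm(
  commands=[
    [5,[0.7,-4,0],0],
    [5,[1.4,-10,0],0],
    [5,[1.6,-16,0],0],
    [5,[1.7,-22,0],0],
    [5,[1.8,-28,0],0],
    [5,[1.9,-33,0],0],
    [5,[2,-36,0],0],
    [5,[2,-37,0],0],
    [5,[2,-37,0],0],
  ],
)

```text
t: 16.6
tool_pos: [0.5402, 0.0971, 0.2296]
tool_rot: [-3.14, 0.064, 0.003]
contact_force: [-3.6, -1.6, 5.9]
opening: 0.0108
grip_force: 30.0
```

Run:
```python
from h import *
o=monitor.get_obs();print(o["t"],o["tool_pos"],o["contact_force"])
a=eyes.get_image("scene");b=eyes.get_image("side");w=eyes.get_image("wrist")
cv2.imwrite("pics/s4.png",np.hstack([cv2.resize(a[120:250,130:300,::-1],(398,304)),cv2.resize(w[:,:,::-1],(400,304))]))
```

```text
16.6 [0.54018305 0.09706953 0.22958231] [-3.6417955  -1.58840592  5.88199364]
```

View pics/s4.png

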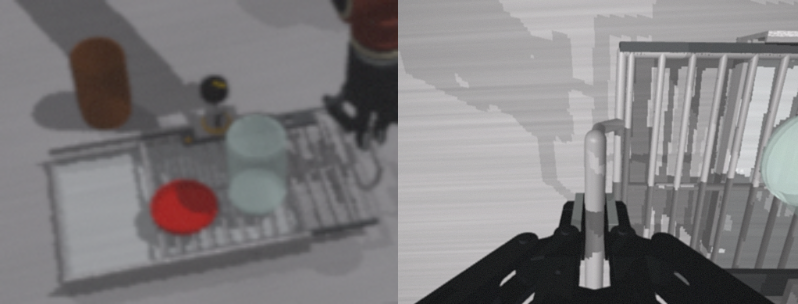

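The leaf is out about 97 mm with the jar and lid still on it, and the knob at (214,88) is still up. I release the bar and return to the knob.

>>> step_arm(
  commands=[
    [70,[0,0,0],0],
    [70,[0,0,0],0],
    [70,[0,0,-10],0],
    [70,[0,0,-60],0],
    [70,[0,0,-110],0],
    [70,[-15,30,-123],-5],
    [70,[-40,80,-123],-15],
    [70,[-66,130,-123],-25],
    [70,[-88,181,-123],-31.8],
    [70,[-88,181,-123],-31.8],
    [70,[-88,181,-123],-31.8],
  ],
)

```text
t: 18.12
tool_pos: [0.4453, -0.0806, 0.3532]
tool_rot: [3.039, 0.797, 0.002]
contact_force: [1.0, -0.1, 0.6]
opening: 0.0598
grip_force: 0.0
```

Run:
```python
from h import *
np.set_printoptions(precision=4,suppress=True)
o=monitor.get_obs();print(o["t"],o["tool_pos"],o["tool_rot"],o["contact_force"])
c=eyes.camera_info("wrist")
a=eyes.get_image("wrist");cv2.imwrite("pics/g5.png",a[:,:,::-1])
h=cv2.cvtColor(a,cv2.COLOR_RGB2HSV);m=((h[...,0]>24)&(h[...,0]<34)&(h[...,1]>190)&(h[...,2]>130)).astype(np.uint8)
M=cv2.moments(m);print("mark",M["m00"],M["m10"]/M["m00"],M["m01"]/M["m00"])
g=(a.max(2)<45).astype(np.uint8)[140:250]
n,l,s,ct=cv2.connectedComponentsWithStats(g)
for i in range(1,n):
    if s[i,4]>300: print(s[i],ct[i]+[0,140])
```

```text
18.125 [ 0.4453 -0.0806  0.3532] [3.0388 0.7967 0.0019] [ 0.9619 -0.0621  0.5728]Traceback (most recent call last):
  File "<stdin>", line 7, in <module>
ZeroDivisionError: float division by zero
```

Run:
```python
import cv2,numpy as np
for f in ("g3","g5"):
    a=cv2.imread(f"pics/{f}.png");h=cv2.cvtColor(a,cv2.COLOR_BGR2HSV)
    m=((h[...,0]>22)&(h[...,0]<36)&(h[...,1]>150)&(h[...,2]>90)).astype(np.uint8)
    g=(a.max(2)<60).astype(np.uint8);g[247:]=0
    for q in (m,g):
        n,l,s,ct=cv2.connectedComponentsWithStats(q)
        for i in range(1,n):
            if s[i,4]>60: print(f,s[i],ct[i].round(1))
```

```text
g3 [240 206  16  22 165] [247.1 216.6]
g3 [ 228  193   78   53 1964] [254.8 220. ]
g5 [239 201  16  22 168] [246.6 211.4]
g5 [ 227  188   78   54 1936] [253.8 215.3]
```

>>> step_arm(
  commands=[
    [70,[0,0,35],0],
    [70,[0,0,65],0],
    [70,[0,0,76],0],
    [70,[0,0,78.5],0],
    [70,[0,0,78.5],0],
    [50,[0,0,78.5],0],
    [42,[0,0,78.5],0],
    [30,[0,0,78.5],0],
    [30,[0,0,78.5],0],
    [30,[0,0,78.5],0],
    [30,[0,0,78.5],0],
  ],
  squeeze=40,
)

```text
t: 19.55
tool_pos: [0.4456, -0.0808, 0.2751]
tool_rot: [3.038, 0.798, 0.002]
contact_force: [-0.6, 0.4, 6.0]
opening: 0.0346
grip_force: 39.7
```

>>> step_arm(
  commands=[
    [30,[0,0,-2],0],
    [30,[0,0,-4],0],
    [30,[0,0,-6],0],
    [30,[0,0,-7],0],
    [30,[0,0,-7],0],
  ],
)

```text
t: 20.18
tool_pos: [0.4449, -0.0806, 0.2793]
tool_rot: [3.038, 0.798, 0.001]
contact_force: [6.6, -1.2, -10.2]
opening: 0.0347
grip_force: 40.8
```

>>> step_arm(
  commands=[
    [30,[0.7,0.4,-1.4],0],
    [30,[0.7,0.4,-1.4],0],
  ],
)

```text
t: 20.42
tool_pos: [0.4455, -0.0805, 0.2803]
tool_rot: [3.038, 0.799, -0.001]
contact_force: [5.6, -1.0, -10.5]
opening: 0.0346
grip_force: 40.9
```

>>> step_arm(
  commands=[
    [30,[0.4,0.2,-0.3],5],
    [30,[0.4,0.2,-0.3],11],
    [30,[0.4,0.2,-0.3],16],
    [30,[0.4,0.2,-0.3],16],
  ],
)

```text
t: 20.92
tool_pos: [0.4458, -0.0807, 0.2804]
tool_rot: [3.119, 0.367, -0.002]
contact_force: [5.3, -3.2, -10.3]
opening: 0.0346
grip_force: 40.8
```

Run:
```python
from h import *
o=monitor.get_obs();print({k:np.round(o[k],4) for k in ("t","tool_pos","tool_rot","contact_force","wrist_torque")})
```

```text
{'t': np.float64(20.925), 'tool_pos': array([ 0.4458, -0.0807,  0.2804]), 'tool_rot': array([ 3.1191e+00,  3.6720e-01, -2.4000e-03]), 'contact_force': array([  5.2541,  -3.2421, -10.3342]), 'wrist_torque': array([-0.7643, -0.9838,  0.0711])}
```

>>> step_arm(
  commands=[
    [30,[0.4,0.4,0],8],
    [30,[0.4,0.4,0],16],
    [30,[0.4,0.4,0],24],
    [30,[0.4,0.4,0],32],
    [30,[0.4,0.4,0],38],
    [30,[0.4,0.4,0],42.5],
    [30,[0.4,0.4,0],42.5],
  ],
)

```text
t: 21.8
tool_pos: [0.4459, -0.0813, 0.2801]
tool_rot: [3.038, -0.788, -0.004]
contact_force: [3.4, -5.6, -9.7]
opening: 0.0346
grip_force: 40.9
```

Run:
```python
from h import *
o=monitor.get_obs();print({k:np.round(o[k],4) for k in ("t","tool_pos","tool_rot","contact_force","wrist_torque")})
```

```text
{'t': np.float64(21.8), 'tool_pos': array([ 0.4459, -0.0813,  0.2801]), 'tool_rot': array([ 3.0381, -0.7876, -0.0044]), 'contact_force': array([ 3.4349, -5.5641, -9.7227]), 'wrist_torque': array([-1.0663, -0.5394,  0.0107])}
```

>>> step_arm(
  commands=[
    [30,[0.5,0.3,2],0],
    [30,[0.5,0.3,4],0],
    [30,[0.5,0.3,6],0],
    [30,[0.5,0.3,8],0],
    [30,[0.5,0.3,9],0],
    [30,[0.5,0.3,9],0],
  ],
)

```text
t: 22.55
tool_pos: [0.4463, -0.0816, 0.2721]
tool_rot: [3.039, -0.787, -0.005]
contact_force: [0.3, -5.1, -8.0]
opening: 0.0348
grip_force: 41.1
```

>>> step_arm(
  commands=[
    [30,[0,0,1],0],
    [30,[0,0,2],0],
    [30,[0,0,2],0],
  ],
)

```text
t: 22.92
tool_pos: [0.4464, -0.0817, 0.2704]
tool_rot: [3.039, -0.787, -0.005]
contact_force: [0.7, -4.4, -7.6]
opening: 0.0344
grip_force: 41.1
```

Below the notch level, so the pin is in the straight slot. I lower until the bolt rides on the bar.

>>> step_arm(
  commands=[
    [30,[0,0,1],0],
    [30,[0,0,2],0],
    [30,[0,0,2],0],
  ],
)

```text
t: 23.3
tool_pos: [0.4468, -0.0818, 0.27]
tool_rot: [3.039, -0.787, -0.004]
contact_force: [-3.2, -4.3, -0.5]
opening: 0.0348
grip_force: 41.9
```

>>> step_arm(
  commands=[
    [30,[0,0,0.7],0],
    [30,[0,0,0.7],0],
  ],
)

```text
t: 23.55
tool_pos: [0.447, -0.0818, 0.2699]
tool_rot: [3.039, -0.787, -0.004]
contact_force: [-3.7, -4.3, 2.0]
opening: 0.0349
grip_force: 42.1
```

>>> step_arm(
  commands=[
    [70,[0,0,0],0],
    [70,[0,0,0],0],
    [70,[0,0,0],0],
    [70,[0,0,-10],0],
    [70,[0,0,-50],0],
    [70,[0,0,-85],0],
    [70,[-1,-50,-85],-7],
    [70,[-3,-105,-85],-16],
    [70,[-4,-160,-85],-24],
    [70,[-5,-202,-85],-26.7],
    [70,[-5,-202,-85],-26.7],
    [70,[-5,-202,-85],-26.7],
  ],
)

```text
t: 25.05
tool_pos: [0.5408, 0.0975, 0.3544]
tool_rot: [3.141, -0.064, -0.0]
contact_force: [-0.3, -0.7, 0.7]
opening: 0.0596
grip_force: 0.0
```

>>> step_arm(
  commands=[
    [70,[0,0,50],0],
    [70,[0,0,100],0],
    [70,[0,0,120],0],
    [70,[0,0,125],0],
    [70,[0,0,125],0],
  ],
)

```text
t: 25.68
tool_pos: [0.5417, 0.0974, 0.2308]
tool_rot: [-3.141, 0.065, -0.004]
contact_force: [0.4, 0.9, 1.1]
opening: 0.06
grip_force: 0.0
```

>>> step_arm(
  commands=[
    [25,[0,0,0],0],
    [18,[0,0,0],0],
    [14,[0,0,0],0],
    [5,[0,0,0],0],
    [5,[0,0,0],0],
    [5,[0,0,0],0],
    [5,[0,0,-0.8],0],
    [5,[0,0,-0.8],0],
  ],
  squeeze=30,
)

```text
t: 26.68
tool_pos: [0.5413, 0.0974, 0.2302]
tool_rot: [3.14, -0.064, 0.003]
contact_force: [2.9, -3.5, 1.5]
opening: 0.0113
grip_force: 29.3
```

>>> step_arm(
  commands=[
    [5,[0,-1,0],0],
    [5,[0,-2,0],0],
    [5,[0,-3,0],0],
    [5,[0,-3,0],0],
  ],
)

```text
t: 27.18
tool_pos: [0.5414, 0.1001, 0.2301]
tool_rot: [3.139, -0.064, 0.002]
contact_force: [0.9, -6.9, 1.8]
opening: 0.0104
grip_force: 29.4
```

>>> step_arm(
  commands=[
    [5,[0,-1,0],0],
    [5,[0,-2,0],0],
    [5,[0,-2,0],0],
  ],
)

```text
t: 27.55
tool_pos: [0.5415, 0.1021, 0.2302]
tool_rot: [3.139, -0.064, 0.002]
contact_force: [1.1, -6.8, 1.7]
opening: 0.0107
grip_force: 29.4
```

>>> step_arm(
  commands=[
    [5,[0,-1,0],0],
    [5,[0,-2,0],0],
    [5,[0,-2,0],0],
  ],
)

```text
t: 27.92
tool_pos: [0.5416, 0.1041, 0.2301]
tool_rot: [3.139, -0.064, 0.002]
contact_force: [2.3, -4.7, 1.7]
opening: 0.0107
grip_force: 29.3
```

>>> step_arm(
  commands=[
    [5,[0,-1,0],0],
    [5,[0,-2,0],0],
    [5,[0,-2,0],0],
  ],
)

```text
t: 28.3
tool_pos: [0.5417, 0.1061, 0.2301]
tool_rot: [3.139, -0.064, 0.002]
contact_force: [2.2, -6.2, 1.4]
opening: 0.0107
grip_force: 29.3
```

>>> step_arm(
  commands=[
    [5,[0,-1,0],0],
    [5,[0,-1,0],0],
  ],
)

```text
t: 28.55
tool_pos: [0.5417, 0.1071, 0.2301]
tool_rot: [3.139, -0.064, 0.002]
contact_force: [2.2, -4.7, 2.1]
opening: 0.0103
grip_force: 29.3
```

>>> step_arm(
  commands=[
    [5,[0,-1,0],0],
    [5,[0,-1,0],0],
  ],
)

```text
t: 28.8
tool_pos: [0.5418, 0.1082, 0.2302]
tool_rot: [3.139, -0.064, 0.003]
contact_force: [1.9, -5.6, 1.3]
opening: 0.0111
grip_force: 29.3
```

>>> step_arm(
  commands=[
    [5,[0,-1,0],0],
    [5,[0,-1,0],0],
  ],
)

```text
t: 29.05
tool_pos: [0.5418, 0.1092, 0.2301]
tool_rot: [3.14, -0.064, 0.003]
contact_force: [2.0, -4.4, 2.3]
opening: 0.0108
grip_force: 29.3
```

>>> step_arm(
  commands=[
    [5,[0,-1,0],0],
    [5,[0,-1,0],0],
  ],
)

```text
t: 29.3
tool_pos: [0.5419, 0.1109, 0.2302]
tool_rot: [-3.14, 0.065, -0.003]
contact_force: [2.9, -1.0, 0.2]
opening: 0.0111
grip_force: 29.4
```

```bash
cat > mk.py <<'E'
from h import *
def mark():
    a=eyes.get_image("scene")[:,:,::-1].astype(int)[145:185,200:245]
    d=np.clip(np.minimum(a[...,1],a[...,2])-a[...,0]-30,0,None); d[20:]=0
    k=(a.max(2)<70)
    y,x=np.nonzero(k);yy,xx=np.mgrid[:40,:45]
    return (d*yy).sum()/d.sum()+145,(d*xx).sum()/d.sum()+200,y.mean()+145,len(y)
E
python3 - <<'E'
from mk import *
print(mark(),mark())
k=np.array([.447,-.082,0])
print(proj("scene",k+[0,0,.1205]),proj("scene",k+[0,0,.115]))
E
```

```text
(np.float64(159.11111111111111), np.float64(221.38888888888889), np.float64(167.6968085106383), 188) (np.float64(159.12987012987014), np.float64(221.41558441558442), np.float64(167.66666666666666), 189)
[220.83489317 157.02632776] [220.92042205 158.33997347]
```

Run:
```python
import mk,cv2
a=cv2.imread("pics/scene0.png")[:,:,::-1]
live=mk.mark()
class F: 
    get_image=staticmethod(lambda n:a)
mk.eyes=F; print("home",mk.mark(),"now",live)
```

```text
home (np.float64(159.18556701030928), np.float64(221.45876288659792), np.float64(165.89473684210526), 133) now (np.float64(159.15189873417722), np.float64(221.35443037974684), np.float64(167.56613756613757), 189)
```

>>> step_arm(
  commands=[
    [5,[0,-0.6,0],0],
    [5,[0,-0.6,0],0],
  ],
)

```text
t: 29.7
tool_pos: [0.5419, 0.1113, 0.2302]
tool_rot: [-3.141, 0.064, -0.003]
contact_force: [5.2, -1.6, -0.5]
opening: 0.0108
grip_force: 29.4
```

The mark is back at the home row (159.15 against 159.19 at the start), so the bolt has dropped. I nudge the leaf slightly toward the middle of the play, release, and rise clear.

>>> step_arm(
  commands=[
    [5,[0,-0.6,0],0],
    [5,[0,-0.6,0],0],
    [70,[0,-0.6,0],0],
    [70,[0,-0.6,0],0],
    [70,[0,-0.6,0],0],
    [70,[0,-0.6,-10],0],
    [70,[0,-0.6,-60],0],
    [70,[0,-0.6,-110],0],
    [70,[0,-0.6,-150],0],
    [70,[0,-0.6,-150],0],
    [70,[0,-0.6,-150],0],
  ],
)

```text
t: 31.08
tool_pos: [0.5412, 0.1118, 0.3796]
tool_rot: [-3.141, 0.064, 0.001]
contact_force: [0.0, 0.4, -1.3]
opening: 0.0597
grip_force: 0.0
```

Run:
```python
from mk import *
print(mark(),monitor.get_obs()["contact_force"])
a=eyes.get_image("scene")[:,:,::-1];b=eyes.get_image("side")[:,:,::-1]
k=cv2.resize(a[140:190,195:260],(390,300),interpolation=cv2.INTER_CUBIC)
cv2.imwrite("pics/end.png",np.hstack([np.vstack([cv2.resize(a,(390,292)),k]),cv2.resize(b[120:360,140:300],(395,592))]))
```

```text
(np.float64(159.1014492753623), np.float64(221.3913043478261), np.float64(167.89947089947088), 189) [-0.15383082  0.02685754 -0.30417106]
```

View pics/end.png

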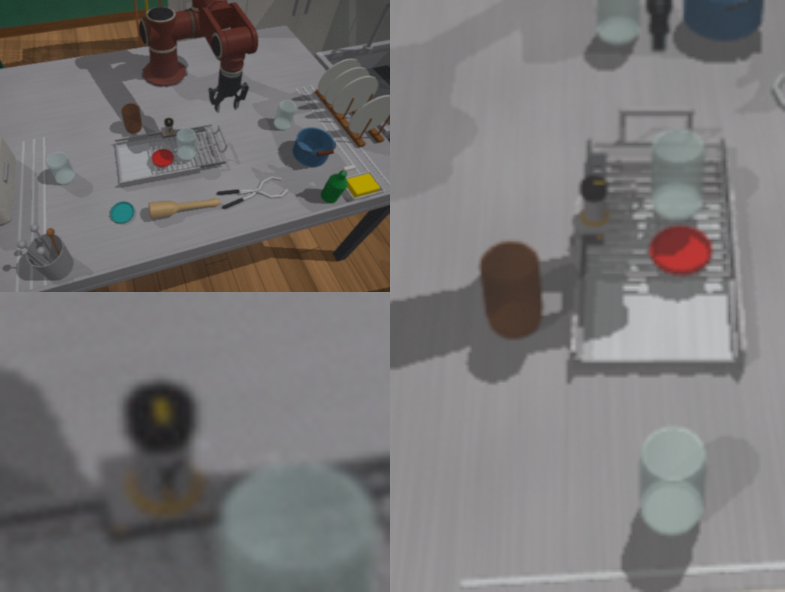

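The leaf is drawn out with the jar and lid on it. The knob at (160,415) is at its home height with its mark straight, and nothing else has moved.

```bash
python3 -c "
from station import finish_job
print(finish_job())"
```

```text
the job is handed in; nothing more can be done
None
```

The job is handed in after about 31 s of robot time: the leaf is drawn out about 111 mm with the jar and lid still on it. The knob is back at its starting height and angle in the camera view, so the bolt appears fully home in the long-position hole.

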